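# Weigh the scrap pail on the bench scale

## Robot

A 6-joint arm with a two-finger parallel gripper is mounted at the origin on the work surface. World frame = base frame: x ahead of the robot, y to its left, z up, the work surface at z = 0. Lengths are in m, angles in degrees, forces in N, time in s.
With the tool pointing down it reaches from about 0.325 to 0.85 m from the base axis. Payload 15.5 kg.
Tool frame: the origin (TCP) lies at the very end of the fingers, on their centre line; the grasp point (between the pads) lies arm.grip_depth behind it (arm.grip_depth is the distance from the TCP to the grasp point, in m); z points along the fingers, y is the direction in which the jaws open and shut (so a half turn about z gives the same grasp; the last joint's range is limited). The gripper opens to 91 mm and grips with 3 to 60 N. Pads are 32 mm wide; open, the fingers measure 118 mm over their backs; the gripper's body (76 mm by 178 mm) begins 60 mm behind the grasp point.
Start: joints at [-72.107, 28.281, 77.091, -0, 74.628, -5.472], TCP at [0.248, -0.574, 0.187] pointing down, gripper open.
Joint ranges: [-166.48, 166.48], [-47.26, 123.95], [12.59, 153.08], [-70.14, 250.14], [6.76, 159.57], [-176.63, 176.63]. Speed limits (degrees/s): [108.29, 108.29, 147.25, 172.46, 172.46, 172.46].

## Interface

Orientations are given as a 3x3 rotation matrix whose columns are the frame's x, y, z axes.
In Python, from rig import arm gives the robot as it stands. Calls block until the motion is done:
- arm.move_to(position, orientation): joint-space move of the TCP to a pose.
- arm.move_l(position, orientation=None, feed=0.15): straight line of the TCP; orientation=None keeps the orientation; feed is the mean speed in m/s.
- arm.move_joints(angles): joint-space move.
- arm.grip(opening): finger opening in m; the grip force is fixed at half the most; returns when the fingers have stopped.
- arm.sleep(seconds).
- arm.solve_ik(position, orientation): joint angles nearest the present ones, or None.
- arm.snapshot(name): name is "scene" or "top" or "wrist"; returns the picture (384x512x3 uint8, red, green, blue); there is no depth.
- arm.get_calibration(name): a dict with "intrinsics" (3x3 intrinsics, pixels), "cam_to_world" (4x4, takes a point from camera to world coordinates). Camera axes: x right, y down, z forward; pixel columns grow to the right and rows downward; lengths in m; the calibration is good to about 2 mm. A picture is of the moment at which its call begins: read the wrist's pose just before it. get_calibration takes no time and is no camera call; for the wrist camera it gives the pose at the moment of the call.
A pose or a line that the arm cannot do raises arm.Unreachable and nothing moves.
- arm.sign_off(): hands the job in, once; it reports no verdict.
Readings, each from a call of its own:
- arm.current_t(): time.
- arm.current_joint_positions(): joint angles.
- arm.current_dq(): joint speeds.
- arm.current_tau(): joint torques, N m.
- arm.current_ee_pos(): TCP position.
- arm.current_tool_rot(): TCP orientation.
- arm.current_force(): force on the tool from outside, world axes, zero at the start.
- arm.current_torque(): the same for the moment, N m.
- arm.current_width(): finger opening in m.
Only numpy, scipy, OpenCV 4.12 (cv2) and the standard library are available. Lean on these libraries where they do the work, as an engineer would, in place of code of your own. Each camera call takes 0.05 s, during which the arm holds its last target. There are 200 camera calls.

## Task

Weigh the pail of scrap: stand its handle upright while the pail stays standing on the bench, then carry the pail by the handle to the dial scale and hang it with the bar of the handle in the scale's hook. Let the scale take the weight slowly, so that its arm neither drops, springs nor bounces when you let go, and leave the pail hanging free and still for the reading, everything else left in its place.

Things in the scene. Friction and masses are not known exactly. Their poses are not given: they have to be found in the camera images.
- pail_center (a point): Centre (35 mm above the underside) of a loose round open steel pail on the bench: 68 mm high, outer radius 48 mm at the foot, 54 mm at the rim, wall 3 mm, scrap heat sinks fixed low inside; 0.30 to 0.75 kg in all, differing each time. Axes: z up out of its mouth; y through the two ears that carry the handle; -x to the side where the handle lies at the start.
- bail (a joint): Angle (rad) of the pail's wire handle (swing bail): 0 lying level over the pail's -x side, 1.57 upright over the mouth, 3.14 level on the other side. It turns about the line through the ears, parallel to the pail's y, 39 mm above point pail_center. The pivots are a little stiff (0.016 N m): it stays where it is put. A bar pinched hard does not turn between fingers, and tips the pail.
- bail_bar (a point): Middle of the handle's straight top bar, 85 mm from the pivot line: 4 mm steel wire, 92 mm long (46 mm each way along this frame's y, which is the pail's y), then slanting to side legs 62 mm off the middle. Lying level it is 29 mm outside the rim and 74 mm or a little more above the bench; it can be pinched from above. The frame turns with the handle: -x points from pivot to bar.
- hook_seat (a point): Where the bar's middle rests in the scale's hook: the lowest place of its bowl, 250 mm up when unloaded; it sinks with the hook. Hook of 7 mm round steel, lying in this frame's xz plane. Axes: z up, x level from hook to column. A bar lying along y that comes down from above within 10 mm fore or aft of the seat is led into the bowl. Behind (+x) an arm, its top 23 mm above the seat, runs level to the column.
- hook_tip (a point): End of the hook's open tip, on the side away from the column: 24 mm before the seat (-x) and 24 mm above it; steel 7 mm thick. The handle comes from this side: the hook goes in through the handle's opening, under the bar and over the pail's rim (ears 81 mm above the pail's underside).
- scale_arm (a joint): How far (m) the scale's hook arm has sunk: 0 unloaded, at most 0.080. It sinks straight down on a spring, 7.7 mm per newton (130 N/m), lightly damped: it bounces if a load is let go before the spring carries just that load. Delicate: load it slowly (about 20 mm/s); it must never pass 70 mm/s, nor 35 mm/s once the load is let go, nor be pressed below 0.072.
- scale: Fixed grey dial scale. Origin on the bench under the hook's seat; x level from hook to column, z up. Base plate 20 mm high, 116 mm wide, from 57 mm before the origin to 193 mm behind it. Column 74 mm wide from x = 118 to 180 mm, 287 mm high, with an inclined round dial, 100 mm across, on top, up to 365 mm.
- spool: Grey solder spool standing on end, 54 mm diameter, 50 mm high; origin under its centre. Leave alone.
- board: Circuit board 100 x 75 mm lying flat, with parts up to 15 mm high; origin under its centre. Leave alone.
- jar: Small jar, 56 mm diameter, 70 mm high, at the back; origin under its centre. Leave alone.
- flux: White bottle, 44 mm diameter, 120 mm high; origin under its centre. Leave alone.
- driver: Screwdriver lying flat at the left side; origin near its middle. Leave alone.
- tray: Grey divided parts tray 130 x 90 x 35 mm; origin under its centre. Leave alone.
- tweezers: Steel tweezers, 135 mm long, lying flat at the right side; origin near the middle. Leave alone.
Things that resemble listed ones, but are neither listed nor needed, are in the scene too. Of the things like the part that bears pail_center, leave any that is orange; of the rest the larger one is meant.

How it is judged (in metres and radians):
On the way, in this order (a step that is already met when the one before it is completed fails the run):
1. the handle is stood upright (within 0.35 rad) while the pail stands on the bench (value of joint bail between 1.22 and 1.92 rad and height (world z) of pail_center below 0.042 m and angle between pail_center's own z axis and vertical below 0.12 rad), for 0.2 s.
2. the pail is lifted clear of the bench (height (world z) of pail_center above 0.075 m), for 0.2 s.
3. the handle's bar lies in the hook and the scale carries the pail (distance between bail_bar and hook_seat below 0.022 m and value of joint scale_arm above 0.01 m), for 0.2 s.
At the end, for the whole second after the job is handed in: The pail hangs still by the bar of its handle in the scale's hook (middle of the bar within 22 mm of the seat), clear of bench and base, within 0.3 rad of upright, with the scale's arm sunk by more than 10 mm and at rest (below 15 mm/s) (all of step 3 and height (world z) of pail_center above 0.06 m and angle between pail_center's own z axis and vertical below 0.3 rad and velocity of joint scale_arm between -0.015 and 0.015 m/s and velocity of joint bail between -0.3 and 0.3 rad/s); the robot touches nothing.
It fails at once if the scale's arm is jerked, dropped or let spring: faster than 70 mm/s down or up (velocity of joint scale_arm above 0.07 m/s or velocity of joint scale_arm below -0.07 m/s).
It fails at once if the scale's arm moves faster than 35 mm/s with the bar in the hook and the fingers off it: the load was let go before or after the spring carried just its weight (distance between bail_bar and hook_seat below 0.022 m and contact force between the fingers and anything else below 0.05 N and (velocity of joint scale_arm above 0.035 m/s or velocity of joint scale_arm below -0.035 m/s)).
It fails at once if the scale's arm is pressed down beyond 72 mm (value of joint scale_arm above 0.072 m).
It fails at once if the pail is tipped more than 0.6 rad (angle between pail_center's own z axis and vertical above 0.6 rad).
It fails at once if something else on the bench is moved by more than 25 mm (distance of any of spool, board, jar, flux, driver, tray, tweezers from where it was at the start of the episode above 0.025 m).
It also fails if it takes over 72 s, if anything falls off the work surface, if the arm or the gripper's body presses on something with over 40 N, if the wrist force passes 120 N, or if a joint passes its speed limit or range.

## Working session

There is one attempt and no reset: what is moved stays moved. The work goes in short steps, each a Python script; the robot and the scene stay as the last script left them, time stands still between calls to the robot, and variables do not carry over. Pictures are saved under pics/ and viewed, about 8 in all and at most 12, crops included, and the job is handed in when it is done.

```bash
ls; mkdir -p pics
python3 - <<'E'
from rig import arm
import cv2, numpy as np
for n in ("scene","top"):
    im=arm.snapshot(n); cv2.imwrite(f"pics/{n}0.png",cv2.resize(im[:,:,::-1],(800,600),interpolation=cv2.INTER_CUBIC))
    np.save(f"pics/{n}0.npy",im)
    c=arm.get_calibration(n); print(n,np.round(c["intrinsics"],1).tolist(),np.round(c["cam_to_world"],4).tolist())
print(arm.grip_depth,arm.current_t(),arm.current_tool_rot(),arm.current_force())
E
```

```text
pics
scene [[395.6, 0.0, 260.2], [0.0, 395.6, 197.3], [0.0, 0.0, 1.0]] [[0.0219, 0.8468, -0.5315, 1.2547], [0.9997, -0.0131, 0.0202, 0.0286], [0.0101, -0.5318, -0.8468, 1.2703], [0.0, 0.0, 0.0, 1.0]]
top [[484.5, 0.0, 253.6], [0.0, 484.5, 190.1], [0.0, 0.0, 1.0]] [[0.0281, -0.9865, 0.1611, 0.3331], [-0.9995, -0.0305, -0.0122, 0.0898], [0.017, -0.1607, -0.9869, 1.7545], [0.0, 0.0, 0.0, 1.0]]
0.0188 0.1 [[ 9.17980811e-01  3.96624630e-01 -3.65854819e-04]
 [ 3.96624789e-01 -9.17980197e-01  1.06461244e-03]
 [ 8.64040357e-05 -1.12240088e-03 -9.99999366e-01]] [ 0.682032   -0.04875138 -0.33098488]
```

View pics/scene0.png

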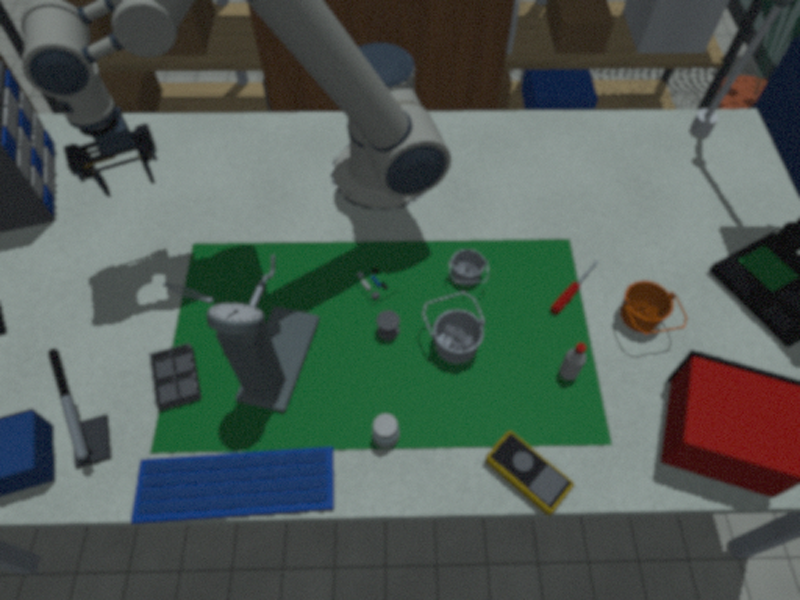

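View pics/top0.png

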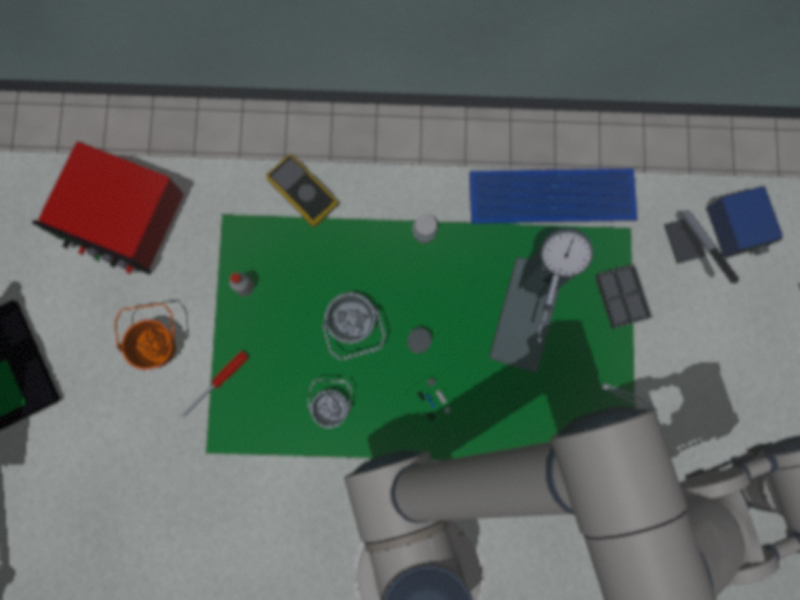

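The scene view shows the big steel pail at (458,335), a small one at (467,268) and an orange one at (648,308). The top view shows the big pail at (350,320) with its bar at (358,355), the small pail at (330,408), the hook at about (542,335) and the dial at (567,253). I'll get rough positions from these, then look closer with the wrist camera.

```bash
cat > h.py <<'E'
from rig import arm
import numpy as np, cv2
def cal(n):
    c=arm.get_calibration(n); return np.array(c["intrinsics"]),np.array(c["cam_to_world"])
def ray(uv,K,T):
    d=T[:3,:3]@np.linalg.solve(K,[uv[0],uv[1],1.]); return T[:3,3],d/np.linalg.norm(d)
def onz(uv,K,T,z):
    o,d=ray(uv,K,T); return o+d*(z-o[2])/d[2]
def tri(rays):
    A=0;b=0
    for o,d in rays:
        P=np.eye(3)-np.outer(d,d);A=A+P;b=b+P@o
    p=np.linalg.solve(A,b); return p,[float(np.linalg.norm((np.eye(3)-np.outer(d,d))@(p-o))) for o,d in rays]
def rot(yaw,tilt,s=1):
    """tool z = down, tilted by tilt towards heading yaw; jaws (y) along the heading (s=+-1)"""
    c,sn=np.cos(yaw),np.sin(yaw); h=np.array([c,sn,0]); u=np.array([0,0,1.])
    z=np.sin(tilt)*h-np.cos(tilt)*u; y=s*(np.cos(tilt)*h+np.sin(tilt)*u)
    return np.column_stack([np.cross(y,z),y,z])
def snap(name,f):
    K,T=cal(name); im=arm.snapshot(name); np.savez(f"pics/{f}.npz",im=im,K=K,T=T)
    cv2.imwrite(f"pics/{f}.png",im[:,:,::-1]); return im,K,T
E
python3 - <<'E'
from h import *
K,T=cal("top")
s=.64
for n,uv,z in [("pail",(350,318),.068),("bar",(358,355),.075),("barL",(336,358),.075),("barR",(384,350),.075),("small",(330,405),.05),("hook",(541,335),.26),("dial",(567,253),.34),("spool",(419,340),.05)]:
    print(n,np.round(onz((uv[0]*s,uv[1]*s),K,T,z),3))
print(np.round(cal("wrist")[1],3), cal("wrist")[0].round(), arm.current_ee_pos())
E
```

```text
pail [0.558 0.172 0.068]
bar [0.475 0.15  0.075]
barL [0.466 0.199 0.075]
barR [0.487 0.093 0.075]
small [0.363 0.209 0.05 ]
hook [ 0.51  -0.219  0.26 ]
dial [ 0.66  -0.253  0.34 ]
spool [0.515 0.015 0.05 ]
[[ 0.396 -0.89  -0.225  0.311]
 [-0.918 -0.385 -0.096 -0.546]
 [-0.001  0.245 -0.97   0.385]
 [ 0.     0.     0.     1.   ]] [[286.   0. 257.]
 [  0. 286. 194.]
 [  0.   0.   1.]] [ 0.24775353 -0.57338607  0.18618364]
```

Run:
```python
from h import *
p=arm.current_ee_pos(); arm.move_l([p[0],p[1],.40])
D=np.deg2rad
def go(pos,yaw,tilt,s=1):
    R=rot(yaw,tilt,s); q=arm.solve_ik(pos,R); print(pos,None if q is None else np.round(q,0))
    arm.move_to(pos,R)
hy=np.arctan2(-.034,.15); py=np.arctan2(.022,.083)
fs=[]
for f,a in [("hk1",([.40,-.23,.36],hy,0)),("hk2",([.36,-.14,.36],hy,D(30))),("pl1",([.44,.10,.25],py,0)),("pl2",([.38,.10,.27],py,D(30)))]:
    try: go(*a); arm.sleep(.3); im,K,T=snap("wrist",f); fs.append(im)
    except arm.Unreachable as e: print(f,"unreach",e)
import itertools
if len(fs)==4:
    m=np.vstack([np.hstack(fs[:2]),np.hstack(fs[2:])]); cv2.imwrite("pics/m1.png",cv2.resize(m[:,:,::-1],(800,600),interpolation=cv2.INTER_AREA))
print(arm.current_t())
```

```text
[0.4, -0.23, 0.36] [-37.   7.  82.  -0.  91. -25.]
[0.36, -0.14, 0.36] [-47. -18. 111.  18.  63. -39.]
[0.44, 0.1, 0.25] [  5.  10.  95.  -0.  75. -10.]
[0.38, 0.1, 0.27] [ -2. -12. 122.  13.  42. -25.]
7.2417
```

View pics/m1.png

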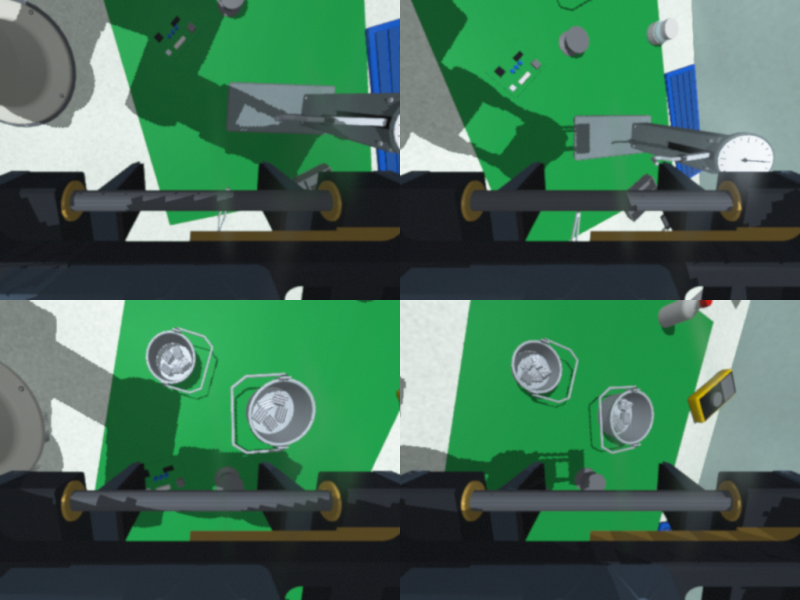

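Left to right, top row: hook views, with the hook at about (245,118) and (655,158). Bottom row: big pail with its bar at (234,425) and (602,420). I'll enlarge crops of these.

Run:
```python
from h import *
def cr(f,x,y,w=133,h=100): 
    im=np.load(f"pics/{f}.npz")["im"][y:y+h,x:x+w]; return cv2.resize(im,(400,300),interpolation=cv2.INTER_CUBIC)
m=np.vstack([np.hstack([cr("hk1",300,100),cr("hk2",290,130)]),np.hstack([cr("pl1",284,85),cr("pl2",240,100)])])
cv2.imwrite("pics/m2.png",m[:,:,::-1])
```

```text
(no output)
```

View pics/m2.png

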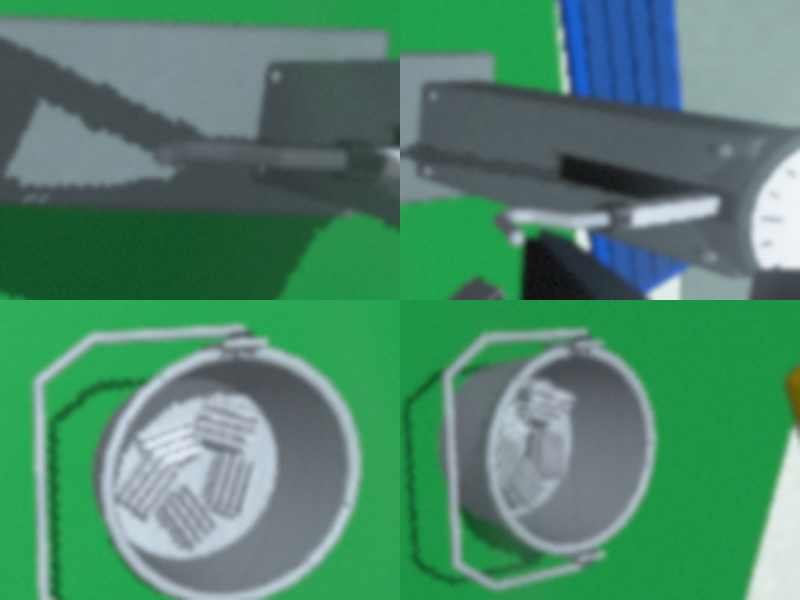

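Run:
```python
from h import *
D=np.deg2rad
# pail
a=np.load("pics/pl1.npz");b=np.load("pics/pl2.npz")
s=133/400
P1=lambda u,v:(284+u*s,85+(v-300)*s); P2=lambda u,v:(240+(u-400)*s,100+(v-300)*s)
A,ra=tri([ray(P1(39,381),a["K"],a["T"]),ray(P2(449,378),b["K"],b["T"])]);print("barL end",A.round(4),np.round(ra,4))
# lower bar end in pl1: crop
im=a["im"][150:220,284:340];g=np.array(im,int);m=(g[:,:,0]>110)
print("leftmost light pixels by row",[(150+i,284+int(np.where(r)[0][0])) for i,r in enumerate(m) if r.any()][::4])
for n,f,box in [("pl1",a,(290,80,420,215)),("pl2",b,(250,100,335,200))]:
    for t,u,v in [("ear1",)+((245,343) if n=="pl1" else (585,345))]: pass
E1,r1=tri([ray(P1(242,338),a["K"],a["T"]),ray(P2(580,340),b["K"],b["T"])]);print("ear1",E1.round(4),np.round(r1,4))
# side view of hook
hk=np.array([.51,-.219,.26]); hy=np.arctan2(-.034,.15)
h=np.array([np.cos(hy),np.sin(hy),0])
for sg in (1,-1):
    R=rot(hy-np.pi/2,D(50),sg)
    if R[:,0]@h<0: continue
    pos=hk-R[:,2]*.10-h*.06
    print(pos,arm.solve_ik(pos,R))
    pos2=pos+[0,0,.1]
    arm.move_to(pos2,R); arm.move_l(pos); arm.sleep(.3); im,K,T=snap("wrist","hk3")
    uv=K@(np.linalg.inv(T)@np.r_[hk,1])[:3]; print(uv[:2]/uv[2],arm.current_t())
m=cv2.resize(im[:,:,::-1],(800,600),interpolation=cv2.INTER_CUBIC); cv2.imwrite("pics/m3.png",m)
```

```text
barL end [0.4668 0.189  0.0833] [0.0008 0.0008]
leftmost light pixels by row [(150, 296), (154, 296), (158, 296), (162, 296), (166, 296), (170, 296), (174, 296), (178, 296), (182, 297), (186, 298), (190, 304), (194, 311)]
ear1 [0.5454 0.2285 0.0708] [0.0002 0.0002]
[ 0.46841848 -0.13102717  0.32427876] [  9.82679039  22.47385356  87.05689986 -45.122505    93.58526804
 119.33040825]
[256.86044419 130.2258775 ] 10.5
```

View pics/m3.png

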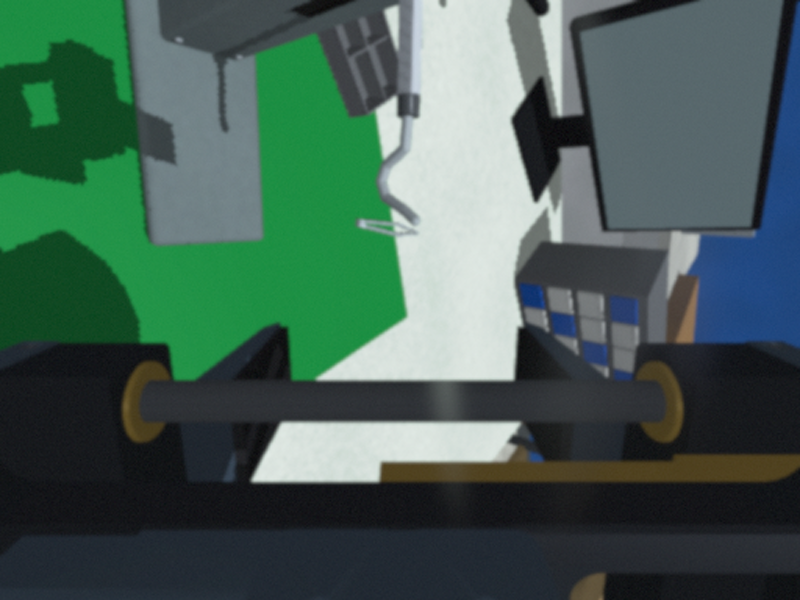

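Side view: hook tip at (418,222), bowl's outer bottom at (379,185), shank and arm collar at (408,105). Next I triangulate the hook and fit the pail's bar.

Run:
```python
from h import *
s=133/400
d={k:np.load(f"pics/{k}.npz") for k in("hk1","hk2","hk3","pl1","pl2")}
r=lambda k,uv:ray(uv,d[k]["K"],d[k]["T"])
h1=lambda u,v:r("hk1",(300+u*s,100+v*s)); h2=lambda u,v:r("hk2",(290+(u-400)*s,130+v*s)); h3=lambda u,v:r("hk3",(u*.64,v*.64))
tip,e=tri([h1(160,155),h3(417,221)]);print("tip",tip.round(4),np.round(e,4))
arm_,e=tri([h1(346,158),h3(408,108)]);print("armstart",arm_.round(4),np.round(e,4))
arm3,e=tri([h2(618,216),h3(408,108)]);print("armstart b",arm3.round(4),np.round(e,4))
tip3,e=tri([h2(515,237),h3(417,221)]);print("tip b",tip3.round(4),np.round(e,4))
# base plate edges for yaw: hk1 top edge (0,17)->(388,33); z=.02
K,T=d["hk1"]["K"],d["hk1"]["T"]
p=[onz((300+u*s,100+v*s),K,T,.02) for u,v in((0,17),(388,33),(0,205),(340,216))]
for a,b in((0,1),(2,3)): print("yaw",np.degrees(np.arctan2(*(p[b]-p[a])[[1,0]])), p[a].round(4),p[b].round(4))
K,T=d["hk3"]["K"],d["hk3"]["T"]
c=[onz((u*.64,v*.64),K,T,.02) for u,v in((150,243),(262,239),(130,60),(256,100))]
print("front mid",((c[0]+c[1])/2).round(4),"width",np.linalg.norm(c[0]-c[1]),"yaw",[np.degrees(np.arctan2(*(c[b]-c[a])[[1,0]])) for a,b in((0,2),(1,3))])
# seat
v=(arm_-tip)[:2];yaw=np.arctan2(v[1],v[0]);n=np.array([-np.sin(yaw),np.cos(yaw),0])
for uv in((379,185),(383,186),(388,187)):
    o,dd=h3(*uv); q=o+dd*((tip-o)@n)/(dd@n); print("bowl",q.round(4))
print("yaw hook",np.degrees(yaw))
# pail
r1=[r("pl1",(284+39*s,85+81*s)),r("pl2",(256.3,126))]
A=tri([r("pl1",(297.2,111.9)),r("pl2",(256.3,126))]);B=tri([r("pl1",(298.2,184)),r("pl2",(259.4,188))])
print("bar ends",A,B,np.linalg.norm(A[0]-B[0]))
for k in("pl1","pl2"):
    K,T=d[k]["K"],d[k]["T"]
    L=[onz(uv,K,T,.074) for uv in ([(297.2,111.9),(298.2,184)] if k=="pl1" else [(256.3,126),(259.4,188)])]
    print(k,"bar at z=.074",np.round(L,4).tolist())
# rim: ellipse in pl1
    x,y=((318,101),(272,115))[k=="pl2"]
# rim centre from outer rim edges (pl1 crop): left 103, right 360 ; top 345, bottom ~602 
K,T=d["pl1"]["K"],d["pl1"]["T"]
print("rim c",onz((284+231*s,85+174*s),K,T,.068).round(4))
```

```text
tip [ 0.5006 -0.2121  0.2765] [0.0003 0.0003]
armstart [ 0.5653 -0.2291  0.2668] [0.0009 0.0009]
armstart b [ 0.5665 -0.2274  0.2706] [0.0014 0.0014]
tip b [ 0.5007 -0.212   0.2763] [0.0005 0.0005]
yaw -15.092075173465203 [ 0.4962 -0.1532  0.02  ] [ 0.7222 -0.2142  0.02  ]
yaw -14.698244795098477 [ 0.4749 -0.265   0.02  ] [ 0.6838 -0.3198  0.02  ]
front mid [ 0.4726 -0.2014  0.02  ] width 0.11464761721279873 yaw [np.float64(-14.32720161793243), np.float64(-14.981651064876612)]
bowl [ 0.5223 -0.2178  0.2439]
bowl [ 0.5217 -0.2177  0.2475]
bowl [ 0.5211 -0.2175  0.2519]
yaw hook -14.646098330118718
bar ends (array([0.46713449, 0.18903352, 0.0827257 ]), [0.0008361216396987424, 0.0008361216396987052]) (array([0.49419282, 0.10294593, 0.08449558]), [0.00047177941199730674, 0.00047177941199734517]) 0.09025718187168126
pl1 bar at z=.074 [[0.4681, 0.1904, 0.074], [0.4962, 0.1016, 0.074]]
pl2 bar at z=.074 [[0.4721, 0.1893, 0.074], [0.501, 0.1013, 0.074]]
rim c [0.561  0.1746 0.068 ]
```

```bash
cat >> h.py <<'E'
D=np.deg2rad
PY=D(17.4); HP=np.array([np.cos(PY),np.sin(PY),0]); YP=np.array([-HP[1],HP[0],0])
PIV=np.array([.561,.1725,.074]); OFF=.021; TILT=D(30)
RP=rot(PY,TILT)
HY=D(-14.7); HH=np.array([np.cos(HY),np.sin(HY),0]); YH=np.array([-HH[1],HH[0],0])
SEAT=np.array([.5243,-.2178,.250]); RH=rot(HY,TILT)
def tcp(g,R): return g+R[:,2]*arm.grip_depth      # grasp point -> TCP
def barp(th): return PIV+.085*(-np.cos(th)*HP+np.sin(th)*np.array([0,0,1.]))-OFF*YP
E
python3 - <<'E'
from h import *
for g,R in[(barp(.1),RP),(barp(1.57),RP),(barp(1.57)+[0,0,.16],RP)]+[(SEAT-OFF*YH-a*HH+[0,0,b],RH) for a,b in((.1,.05),(0,.04),(0,-.06))]:
    q=arm.solve_ik(tcp(g,R),R); print(None if q is None else np.round(q))
p=arm.current_ee_pos(); arm.move_l(p+np.array([0,.05,.10]),feed=.25)
g=barp(.1); arm.grip(.030)
arm.move_to(tcp(g,RP)-RP[:,2]*.12,RP); print("t",arm.current_t())
arm.move_l(tcp(g,RP),feed=.12); arm.sleep(.2); print(arm.current_force())
im,K,T=snap("wrist","cg"); cv2.imwrite("pics/cgv.png",cv2.resize(im[:,:,::-1],(800,600),interpolation=cv2.INTER_CUBIC))
E
```

```text
[   2.   26.  129.  119.    8. -132.]
[  6.  20. 113.  19.  19. -28.]
[  6.   6. 100.   8.  45. -16.]
[-45.  -3. 112.  21.  46. -42.]
[-38.   7. 104.  17.  43. -33.]
[-38.  15. 112.  26.  27. -44.]
t 14.525
[ 0.16442412 -0.35564899 -0.23124582]
```

View pics/cgv.png

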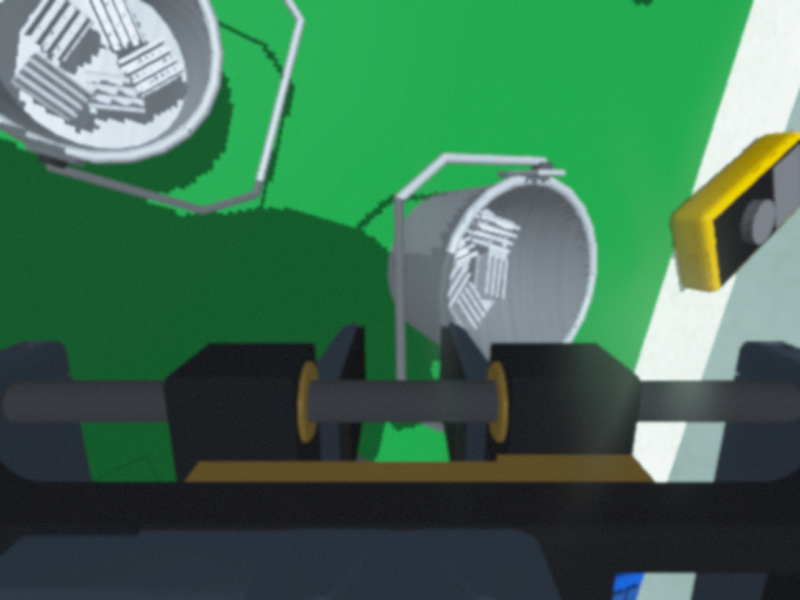

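The bar is at x≈401, centred between the fingers (357 and 447). I'm checking that the arc stays continuous in joint space, since the wrist is close to singular.

Run:
```python
from h import *
print(np.round(arm.current_joint_positions(),1),arm.current_ee_pos(),tcp(barp(.1),RP))
for t0,t1 in((30,30),(30,20),(30,25)):
  for th in np.linspace(.1,1.57,7):
    R=rot(PY,D(t0+(t1-t0)*min(1,(th-.1)/.7)))
    q=arm.solve_ik(tcp(barp(th),R),R); print(t1,round(th,2),None if q is None else np.round(q,1))
```

```text
[   2.5   25.9  129.   118.6    8.4 -131.9] [0.49557106 0.12996328 0.06631163] [0.4955445  0.12998046 0.06620456]
30 0.1 [   2.5   25.9  129.   118.7    8.4 -131.9]
30 0.34 [  2.7  22.7 127.1  82.4   7.4 -95.2]
30 0.59 [  3.1  20.3 124.6  50.8   9.2 -62.9]
30 0.84 [  3.6  18.8 121.8  34.3  12.2 -45.7]
30 1.08 [  4.3  18.2 118.8  25.9  15.  -36.6]
30 1.33 [  4.9  18.5 115.9  21.3  17.3 -31.2]
30 1.57 [  5.6  19.6 113.1  18.6  18.8 -27.9]
20 0.1 [   2.5   25.9  129.   118.7    8.4 -131.9]
20 0.34 [  3.5  22.  123.9  36.6  10.4 -48.6]
20 0.59 [  4.6  19.8 118.3  14.6  20.1 -25.6]
20 0.84 [  5.6  19.1 112.8   8.4  28.8 -18.5]
20 1.08 [  6.1  19.  109.8   7.3  31.8 -16.9]
20 1.33 [  6.6  19.6 106.8   6.6  34.1 -15.7]
20 1.57 [  7.   20.8 104.    6.1  35.6 -14.7]
25 0.1 [   2.5   25.9  129.   118.7    8.4 -131.9]
25 0.34 [  3.1  22.3 125.5  55.    8.2 -67.4]
25 0.59 [  3.9  19.8 121.4  25.2  14.2 -36.7]
25 0.84 [  4.7  18.6 117.3  15.5  20.4 -26.2]
25 1.08 [  5.2  18.3 114.3  13.   23.4 -23. ]
25 1.33 [  5.8  18.8 111.4  11.3  25.7 -20.7]
25 1.57 [  6.3  19.9 108.6  10.2  27.3 -19.1]
```

Run:
```python
from h import *
ok=None
ths=np.r_[np.linspace(.1,.5,9),np.linspace(.6,1.57,8)]
for t1,L in((20,.5),(20,.9),(25,.7),(30,1)):
    Q=[arm.solve_ik(tcp(barp(th),R),R) for th in np.linspace(.1,.7,60) for R in[rot(PY,D(30+(t1-30)*min(1,(th-.1)/L)))]]
    m=min(q[4] for q in Q); print(t1,L,m)
    if ok is None or m>ok[0]+.3: ok=(m,t1,L)
m,t1,L=ok; print(ok)
assert m>7.1
arm.grip(.010); print("w",arm.current_width())
f0=arm.current_force()
prev=np.array(arm.current_joint_positions()); 
for th in ths[1:]:
    R=rot(PY,D(30+(t1-30)*min(1,(th-.1)/L))); g=tcp(barp(th),R)
    q=np.array(arm.solve_ik(g,R)); dist=np.linalg.norm(g-arm.current_ee_pos())
    T=max(np.abs(q-prev).max()/50,dist/.08,.15)
    arm.move_l(g,R,feed=dist/T); prev=q
    f=arm.current_force(); print(round(th,2),np.round(q[3:],0),np.round(np.array(f)-f0,1),round(arm.current_t(),1))
arm.sleep(.4)
im,K,T=snap("wrist","up"); cv2.imwrite("pics/upv.png",cv2.resize(im[:,:,::-1],(800,600),interpolation=cv2.INTER_CUBIC))
np.save("tilt.npy",t1)
```

```text
20 0.5 6.921009357144126
20 0.9 7.007376189724771
25 0.7 7.077014554431688
30 1 7.327422393492435
(np.float64(7.327422393492435), 30, 1)
w 0.009927639722956181
0.15 [ 112.    8. -125.] [-0.7  0.9  1.3] 17.8
0.2 [ 105.    8. -118.] [-1.2  0.7  0.5] 18.1
0.25 [  98.    7. -111.] [-0.8 -0.1  0.1] 18.4
0.3 [  90.    7. -102.] [-0.6  0.8  0.1] 18.7
0.35 [ 82.   7. -94.] [-0.6 -0.3  0.7] 19.0
0.4 [ 74.   8. -87.] [-1.1  0.2  0.1] 19.3
0.45 [ 67.   8. -79.] [-0.5  0.7  0.1] 19.6
0.5 [ 60.   8. -73.] [-0.7  1.1 -0.1] 19.9
0.6 [ 50.   9. -62.] [-1.1  0.1  0.4] 20.3
0.74 [ 39.  11. -51.] [-0.1  1.1  1.2] 20.6
0.88 [ 32.  13. -44.] [-0.4  0.6  0.1] 20.9
1.02 [ 28.  14. -38.] [-0.4  0.5 -0.2] 21.2
1.15 [ 24.  16. -35.] [0.  0.6 0.5] 21.5
1.29 [ 22.  17. -32.] [ 0.3 -0.   1. ] 21.8
1.43 [ 20.  18. -30.] [-1.2  0.4  0.3] 22.1
1.57 [ 19.  19. -28.] [-1.7  0.8  0.8] 22.4
```

View pics/upv.png

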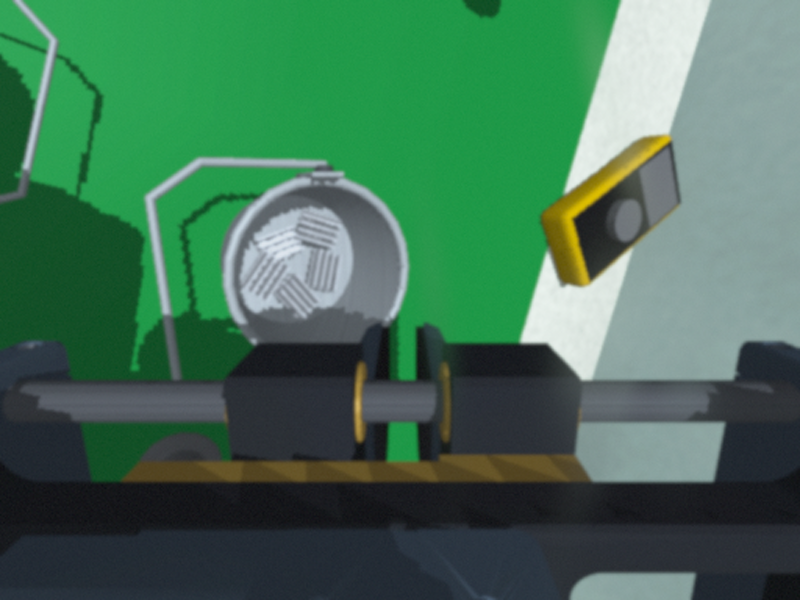

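The bar escaped the slot: the handle is still low, with its bar running (150,198)–(178,380), and the pail (rim centre about (315,268)) has turned slightly. I'll back off upward and re-measure from a second viewpoint.

Run:
```python
from h import *
p=np.array(arm.current_ee_pos()); arm.move_l(p+[0,0,.05],feed=.2)
arm.move_to([.44,.10,.25],rot(PY,0)); arm.sleep(.3); im,K,T=snap("wrist","pl3"); print(arm.current_t())
def cr(f,x,y,w=160,h=160): 
    im=np.load(f"pics/{f}.npz")["im"][y:y+h,x:x+w]; return cv2.resize(im,(400,400),interpolation=cv2.INTER_CUBIC)
cv2.imwrite("pics/m4.png",np.hstack([cr("pl3",270,70),cr("up",85,90)])[:,:,::-1])
```

```text
24.475
```

View pics/m4.png

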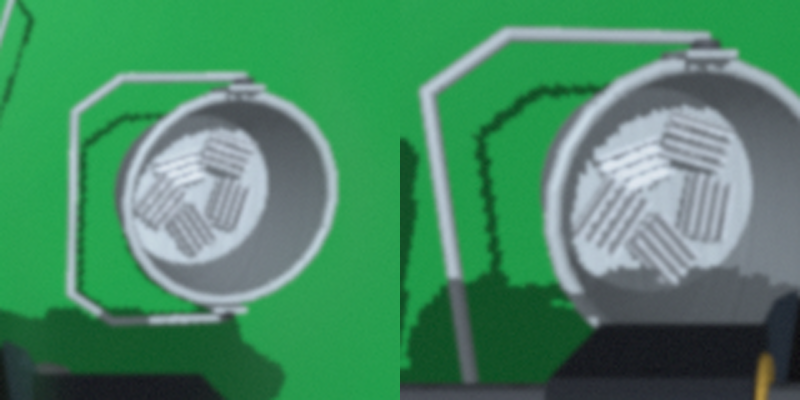

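The pail barely moved and the bail is still level, so the bar was too near the fingertips. I'll re-triangulate from this wider baseline and retry with the bar deeper in a narrower slot.

Run:
```python
from h import *
d={k:np.load(f"pics/{k}.npz") for k in("pl3","up","pl1","pl2","cg")}
r=lambda k,uv:ray(uv,d[k]["K"],d[k]["T"])
A=tri([r("pl3",(300,114.8)),r("up",(96.2,126.8))])
K,T=d["up"]["K"],d["up"]["T"]
B3=r("pl3",(298.4,187.2)); print("A",A)
# lower end: intersect pl3 ray with plane through up-camera and bar image line
o,d1=r("up",(85+28*.4,90+92*.4)); _,d2=r("up",(85+70*.4,90+380*.4)); n=np.cross(d1,d2)
oB,dB=B3; B=oB+dB*((o-oB)@n)/(dB@n); print("B",B,np.linalg.norm(A[0]-B))
E1=tri([r("pl3",(270+243*.4,70+82*.4)),r("up",(85+306*.4,90+43*.4))]); print("ear L",E1)
# cg check: same bar before, cg vs pl1
print("cg A",tri([r("pl1",(297.2,111.9)),r("cg",(400*.64,200*.64))]))
# rim extremes in pl3: left 122,right 337 ; top 88,bottom 305
K,T=d["pl3"]["K"],d["pl3"]["T"]; print("rim",onz((270+229*.4,70+196*.4),K,T,.068))
M=(A[0]+B)/2; v=A[0]-B; print("mid",M,"yaw",np.degrees(np.arctan2(-v[0],v[1])))
```

```text
A (array([0.46665275, 0.18940418, 0.08351031]), [0.00012087289701315086, 0.00012087289701317776])
B [0.49456198 0.10306938 0.08664985] 0.09078810649523426
ear L (array([0.56140665, 0.23796052, 0.01989342]), [0.0002493228975199206, 0.0002493228975198854])
cg A (array([0.46732936, 0.18965466, 0.08067095]), [0.00034655044778949824, 0.00034655044778945964])
rim [0.56053628 0.17429133 0.068     ]
mid [0.48060737 0.14623678 0.08508008] yaw 17.914330120438674
```

Run:
```python
from h import *
out=[]
for k,w,th in(("cg",.03,.1),("up",.01,1.57)):
    d=np.load(f"pics/{k}.npz");K,T=d["K"],d["T"];im=d["im"].copy()
    big=cv2.resize(im[190:270,190:323],(400*1,240),interpolation=cv2.INTER_CUBIC); S=400/133
    t=tcp(barp(th),RP)
    def pr(p):
        c=(np.linalg.inv(T)@np.r_[p,1])[:3]; u=K@c/c[2]; return ((u[0]-190)*S,(u[1]-190)*S),c[2]
    for a in(-1,1):
        for x in(-.016,.016):
            for z in (0,-.04):
                q,dep=pr(t+RP[:,0]*x+RP[:,1]*a*w/2+RP[:,2]*z); print(k,a,x,z,np.round(q),round(dep,3)); cv2.circle(big,(int(q[0]),int(q[1])),3,(255,0,0) if z==0 else (255,255,0),-1)
    out.append(cv2.convertScaleAbs(big,alpha=1.8,beta=20))
cv2.imwrite("pics/m5.png",np.hstack(out)[:,:,::-1])
```

```text
cg -1 -0.016 0 [141. 147.] 0.213
cg -1 -0.016 -0.04 [128. 225.] 0.174
cg -1 0.016 0 [139.  22.] 0.205
cg -1 0.016 -0.04 [124.  76.] 0.167
cg 1 -0.016 0 [262. 147.] 0.213
cg 1 -0.016 -0.04 [276. 225.] 0.174
cg 1 0.016 0 [265.  22.] 0.205
cg 1 0.016 -0.04 [279.  76.] 0.167
up -1 -0.016 0 [183. 147.] 0.213
up -1 -0.016 -0.04 [178. 226.] 0.174
up -1 0.016 0 [182.  23.] 0.205
up -1 0.016 -0.04 [177.  76.] 0.167
up 1 -0.016 0 [223. 147.] 0.213
up 1 -0.016 -0.04 [227. 226.] 0.174
up 1 0.016 0 [224.  23.] 0.205
up 1 0.016 -0.04 [228.  76.] 0.167
```

View pics/m5.png

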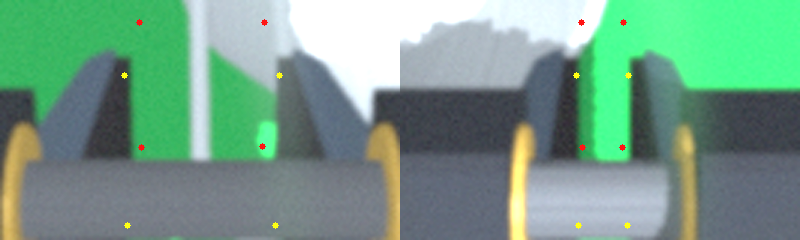

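The overlay shows the visible fingertips ending roughly 25 mm short of the reported TCP. That explains the miss: the bar was below the tips. I'll probe by closing at increasing depths; a width of about 4 mm means the bar is between the pads.

```bash
cat >> h.py <<'E'
PIV=np.array([.561,.172,.074]); PY=D(17.6); HP=np.array([np.cos(PY),np.sin(PY),0]); YP=np.array([-HP[1],HP[0],0])
def at(bar,R,dep): return bar+R[:,2]*dep    # bar point dep behind TCP
E
python3 - <<'E'
from h import *
for tl in(20,24):
    R=rot(PY,D(tl)); Q=[arm.solve_ik(at(barp(t),R,.044),R) for t in np.linspace(.08,1.57,40)]
    print(tl,[None if q is None else np.round(q[3:]).tolist() for q in Q[::13]], min(q[4] for q in Q if q is not None))
R=rot(PY,D(22)); g=barp(.1)
arm.grip(.022)
arm.move_to(at(g,R,-.06),R); arm.move_l(at(g,R,.02),feed=.12)
arm.sleep(.2); f0=np.array(arm.current_force())
for dep in(.030,.038,.044):
    arm.move_l(at(g,R,dep),feed=.04); arm.sleep(.1)
    df=np.array(arm.current_force())-f0
    arm.grip(0.0); w=arm.current_width(); print(dep,"w",w,"df",df.round(2),arm.current_t())
    arm.grip(.022 if w<.002 else .009)
    if w>.002 or abs(df).max()>4: break
E
```

```text
20 [[19.0, 13.0, -31.0], [12.0, 21.0, -22.0], [8.0, 28.0, -18.0], [7.0, 33.0, -15.0]] 13.370558322736992
24 [[48.0, 7.0, -60.0], [21.0, 15.0, -32.0], [13.0, 22.0, -23.0], [10.0, 26.0, -19.0]] 7.326743184884218
0.03 w 0.0027831783108784067 df [-0.03 -0.36 -1.63] 27.6917
```

Run:
```python
from h import *
R=rot(PY,D(22)); g=barp(.1)
for dep in(.037,.044):
    arm.move_l(at(g,R,dep),feed=.04); arm.sleep(.1); f=np.array(arm.current_force())
    arm.grip(0.0); w=arm.current_width(); print(dep,"w",w,f.round(2),arm.current_t())
    arm.grip(.009)
    if w>.0035: break
```

```text
0.037 w 0.0026404920531736113 [ 0.37 -0.18 -0.36] 28.7083
0.044 w 0.0025709861429587906 [-0.34  0.34 -0.89] 29.725
```

Run:
```python
from h import *
R=rot(PY,D(22)); arm.grip(.008)
for th in (.1,.2,.3,.4,.5,.6):
    arm.move_l(at(barp(th),R,.040),feed=.05)
arm.sleep(.1); print(arm.current_force(),arm.current_t())
im,K,T=snap("wrist","l2"); cv2.imwrite("pics/l2v.png",cv2.resize(im[60:300,100:420,::-1],(800,600),interpolation=cv2.INTER_CUBIC))
```

```text
[-1.06930467 -0.29566801 -0.63828623] 32.2
```

View pics/l2v.png

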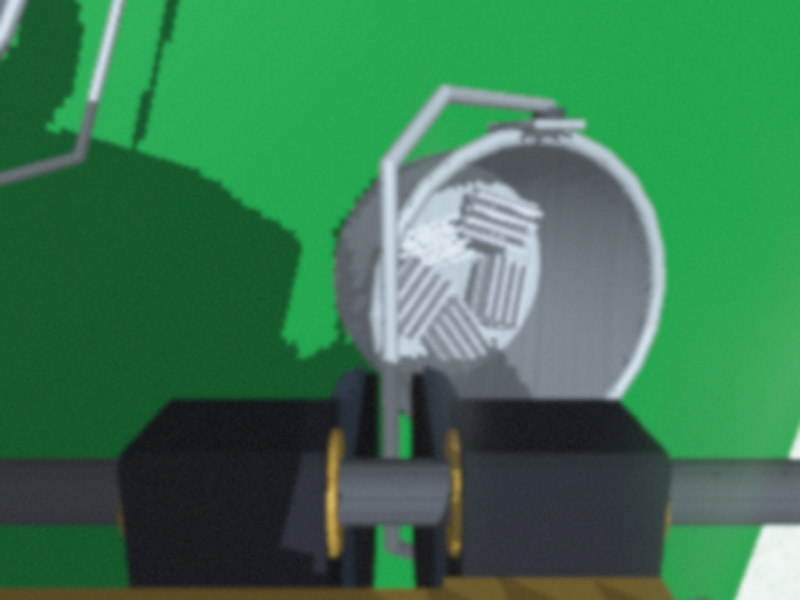

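The bar is now rising in the slot (x≈390, between the fingers at 365 and 425) with the pail standing. I'll continue to upright, pinch and lift.

Run:
```python
from h import *
R=rot(PY,D(22))
for th in np.linspace(.72,1.6,8): arm.move_l(at(barp(th),R,.040),feed=.07)
R=rot(PY,D(18)); g=at(barp(1.6),R,.040); arm.move_l(g+1e-4,R,feed=.01) if 0 else arm.move_to(g,R)
arm.sleep(.3); F=lambda n=20:np.mean([(arm.sleep(.01),arm.current_force())[1] for _ in range(n)],0)
f0=F(); print("f0",f0.round(2),arm.current_t())
arm.grip(0.0); print("w",arm.current_width()); f1=F(); print("clamped",f1.round(2))
arm.move_l(g+[0,0,.02],feed=.05); print("2cm",(F()-f0).round(2),arm.current_width())
arm.move_l(g+[0,0,.145],feed=.12); arm.sleep(.2); f2=F(); print("up",(f2-f0).round(2),arm.current_width(),arm.current_torque(),arm.current_t())
np.savez("w.npz",f0=f0,f2=f2)
im,K,T=snap("wrist","lift"); cv2.imwrite("pics/liftv.png",cv2.resize(im[:,:,::-1],(800,600),interpolation=cv2.INTER_CUBIC))
```

```text
f0 [-0.08 -0.2  -0.09] 35.3583
w 0.002699915413975985
clamped [-0.14 -0.3   0.13]
2cm [ 0.06  0.19 -5.22] 0.0028361529402962894
up [ 0.3   0.23 -5.11] 0.0032158302225314263 [-0.22997793  0.26492755  0.05553575] 38.0583
```

View pics/liftv.png

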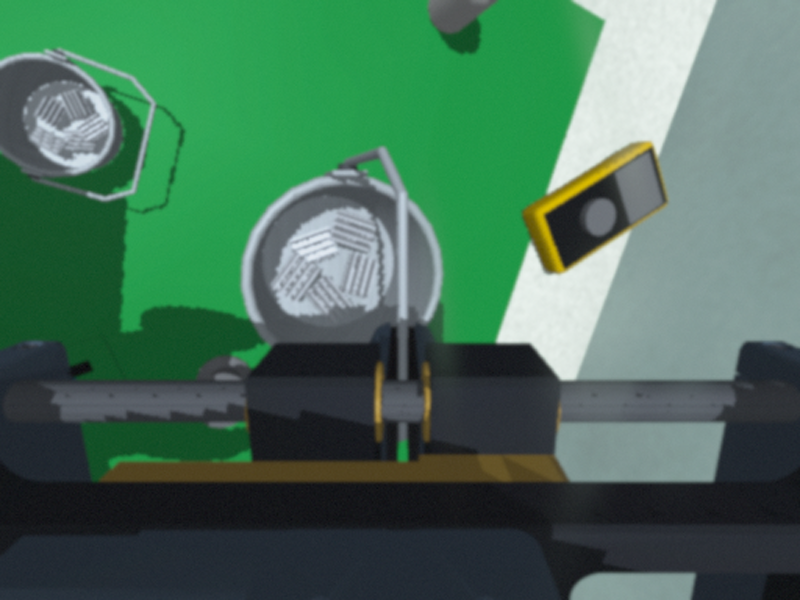

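Run:
```python
from h import *
d=np.load("pics/lift.npz");K,T=d["K"],d["T"]; R=rot(PY,D(18))
t=np.array(arm.current_ee_pos()); g=t-R[:,2]*.040
n=R[:,1]
for nm,uv in(("end",(403,195)),("near finger",(403,320))):
    o,dd=ray(np.array(uv)*.64,K,T); q=o+dd*((g-o)@HP)/(dd@HP); print(nm,"along YP",(q-g)@YP,"dz",q[2]-g[2])
R2=rot(HY,D(18)); off=.024
a=SEAT-off*YH-.11*HH; a[2]=.303
print(g,arm.solve_ik(at(a,R2,.040),R2))
arm.move_l(at(a,R2,.040),R2,feed=.16); print(arm.current_t())
b=SEAT-off*YH; b[2]=.303
arm.move_l(at(b-HH*.05,R2,.040),feed=.1)
arm.sleep(.2); F=np.mean([(arm.sleep(.01),arm.current_force())[1] for _ in range(15)],0);print(F,arm.current_width(),arm.current_t())
im,K,T=snap("wrist","pre"); cv2.imwrite("pics/prev.png",cv2.resize(im[:,:,::-1],(800,600),interpolation=cv2.INTER_CUBIC))
for nm,p in(("tip",SEAT-.024*HH+[0,0,.024]),("seat",SEAT),("TCPbar",np.array(arm.current_ee_pos())-R2[:,2]*.04)):
    c=(np.linalg.inv(T)@np.r_[p,1])[:3]; print(nm,(K@c/c[2])[:2]/.64)
```

```text
end along YP 0.06725592907670853 dz 0.001033964691839806
near finger along YP 0.022649104893674967 dz 0.0010775292286731575
[0.56966746 0.15272125 0.30382523] [-40.4844662    2.39120656 104.86999484   9.24671576  56.77530902
 -29.77342478]
40.7917
[-0.50945438  0.14864222 -5.15952508] 0.003083248273319857 41.8667
tip [438.23133505 293.40965198]
seat [463.68625702 280.12619593]
TCPbar [402.67084825 375.8088694 ]
```

View pics/prev.png

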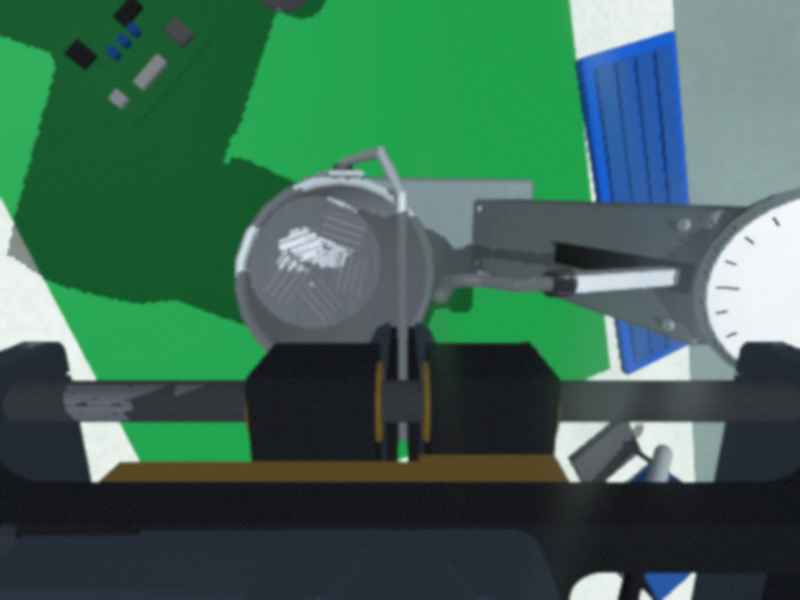

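The hook tip is at (441,294) against a predicted (438,293), and the bar is level and square. Measured weight is about 5.15 N. Moving in over the bowl and loading slowly.

```bash
cat > low.py <<'E'
from h import *
R2=rot(HY,D(18)); b=SEAT-.024*YH
def F(n=12): return np.mean([(arm.sleep(.01),arm.current_force())[1] for _ in range(n)],0)-np.array([0,0,-.06])
def to(z,feed): p=b.copy(); p[2]=z; arm.move_l(at(p,R2,.040),feed=feed)
def rep(z,f): print(round(z,4),"fz %.2f along %.2f side %.2f"%(f[2],f@HH,f@YH),"t %.1f"%arm.current_t())
E
python3 - <<'E'
from low import *
to(.303,.08); f=F(); rep(.303,f)
to(.262,.03); f=F(); rep(.262,f)
z=.262
while z>.205:
    f0=f; z-=.004; to(z,.014); f=F(8); rep(z,f)
    if f[2]>-.6: break
    if abs(f@HH)>4 or abs(f@YH)>4: print("lateral"); break
E
```

```text
0.303 fz -5.18 along -0.42 side 0.08 t 42.8
0.262 fz -5.32 along -0.12 side -0.10 t 44.4
0.258 fz -5.50 along -0.17 side -0.00 t 44.9
0.254 fz -4.99 along 0.11 side 0.21 t 45.4
0.25 fz -4.77 along 0.37 side 0.04 t 45.9
0.246 fz -4.70 along 0.64 side 0.14 t 46.4
0.242 fz -3.84 along 0.65 side -0.29 t 46.9
0.238 fz -3.74 along 0.91 side -0.51 t 47.4
0.234 fz -3.02 along 0.62 side -0.41 t 47.9
0.23 fz -2.71 along 0.59 side -0.07 t 48.4
0.226 fz -1.96 along 0.51 side -0.50 t 48.9
0.222 fz -1.56 along 1.05 side -0.34 t 49.4
0.218 fz -0.79 along 0.92 side -0.32 t 49.9
0.214 fz -0.56 along 1.08 side -0.49 t 50.4
```

Run:
```python
from low import *
f=F(60); rep(.214,f)
b+=.002*HH; to(.214,.006); f=F(60); rep(.214,f)
b+=.002*HH; to(.214,.006); f=F(60); rep(.214,f)
```

```text
0.214 fz -0.55 along 0.83 side -0.56 t 50.9
0.214 fz -0.55 along -5.21 side 0.21 t 51.9
0.214 fz -0.46 along -6.17 side 0.50 t 52.9
```

Run:
```python
from low import *
b0=b.copy(); x=.0015
for k in range(4):
    b=b0+x*HH; to(.214,.006); f=F(40); print(x); rep(.214,f)
    l=f@HH
    if abs(l)<.6: break
    x+=np.clip(l/3000,-.001,.001)
z=.214+f[2]/130; to(z,.006); f=F(60); rep(z,f); print("x",x)
np.savez("fin.npz",x=x,z=z)
```

```text
0.0015
0.214 fz -0.57 along 5.41 side -0.67 t 54.0
0.0025
0.214 fz -0.54 along 5.28 side -0.73 t 54.6
0.0035
0.214 fz -0.47 along 5.27 side -0.64 t 55.2
0.0045000000000000005
0.214 fz -0.54 along 5.36 side -0.60 t 55.8
0.2099 fz -0.14 along 5.14 side -0.69 t 57.1
x 0.0055000000000000005
```

Run:
```python
from low import *
z=.2099; x=.0015
b+=x*HH
for k in range(4):
    to(z,.006); f=F(30); print(round(x*1e3,2)); rep(z,f); l=f@HH
    if abs(l)<.5: break
    s=np.clip(l/3500,-.0008,.0008); x+=s; b+=s*HH
f=F(40); rep(z,f); z+=f[2]/130
to(z,.006); f=F(60); rep(z,f); np.savez("fin.npz",x=x,z=z); print(x,z,arm.current_width())
```

```text
1.5
0.2099 fz 0.13 along -2.10 side -3.27 t 57.8
0.9
0.2099 fz -0.11 along 0.42 side -1.82 t 58.3
0.2099 fz 0.01 along 0.88 side -1.78 t 58.6
0.21 fz 0.05 along 1.51 side -1.64 t 59.4
0.0008993724456559779 0.20998763098108744 0.0031397423739491213
```

Run:
```python
from low import *
d=np.load("fin.npz"); x=float(d["x"]);z=float(d["z"])
b+=(x+.0003)*HH-.0006*YH; to(z,.006); f=F(30); rep(z,f)
if abs(f[2])>.12: z+=f[2]/130; to(z,.006); f=F(30); rep(z,f)
arm.grip(.022); print("open",arm.current_width(),arm.current_t()); arm.sleep(.3)
p=np.array(arm.current_ee_pos()); arm.move_l(p-R2[:,2]*.12,feed=.1)
im,K,T=snap("wrist","end1"); print(arm.current_t(),arm.current_force())
p=np.array(arm.current_ee_pos()); arm.move_l(p-HH*.08+[0,0,.02],feed=.15)
arm.sleep(.5); im,K,T=snap("wrist","end2"); snap("top","top9"); print(arm.current_t())
```

```text
0.21 fz -0.01 along 0.16 side 1.89 t 59.9
open 0.022004972568003732 60.3583
62.0583 [ 0.60998666 -0.16484066  0.07328165]
63.3583
```

Run:
```python
from h import *
a,K,T=snap("wrist","e3"); arm.sleep(.3); b,_,_=snap("wrist","e4"); arm.sleep(1.2); c,_,_=snap("wrist","e5")
g=lambda i:cv2.GaussianBlur(i,(5,5),0).astype(int)
d=lambda p,q:(np.abs(g(p)-g(q)).max(2)>25)
print("moving px .3s",d(a,b).sum(),"1.5s",d(a,c).sum(),"pair",d(b,c).sum(),arm.current_t())
def pr(p):
    q=(np.linalg.inv(T)@np.r_[p,1])[:3]; return (K@q/q[2])[:2]
hb=SEAT+[0,0,-.04]; hb=hb-.003*YH
e=hb+.046*YH
for nm,p in(("bar end L",e),("mid",hb),("rim",hb-[0,0,.091])): print(nm,pr(p).round(1))
# strongest bright ridge near expected bar, midway to left end
for t in(.02,.03,.04):
    u,v=pr(hb+t*YH).round().astype(int); row=c[v,u-14:u+15].sum(1) if 0<=v<384 else []; print(t,(u,v),row.tolist())
# circle-ish pail in old place?
uv=lambda p,K,T:(K@((np.linalg.inv(T)@np.r_[p,1])[:3]/(np.linalg.inv(T)@np.r_[p,1])[2]))[:2]
Kt,Tt=cal("top"); t9=np.load("pics/top9.npz")["im"]; t0=np.load("pics/top0.npy")
df=(np.abs(g(t0)-g(t9)).max(2)>40)
for nm,p in(("old pail",[.561,.172,.04]),("hung pail",hb-[0,0,.1]),("spool",[.515,.015,.03]),("small",[.363,.209,.03]),("jar",[.69,.01,.05])):
    u,v=uv(np.array(p),Kt,Tt).astype(int); print(nm,(u,v),df[v-6:v+7,u-6:u+7].mean().round(2),t9[v-3:v+4,u-3:u+4].mean((0,1)).round())
```

```text
moving px .3s 32 1.5s 33 pair 0 65.0083
bar end L [320.8 122.9]
mid [318.6 164.8]
rim [286.2 155.9]
0.02 (np.int64(320), np.int64(147)) [363, 366, 363, 361, 358, 362, 363, 362, 361, 359, 362, 379, 430, 509, 567, 545, 462, 384, 323, 258, 243, 241, 239, 242, 244, 235, 239, 242, 240]
0.03 (np.int64(320), np.int64(138)) [339, 342, 342, 338, 339, 341, 343, 346, 357, 397, 473, 537, 527, 503, 552, 600, 551, 446, 371, 295, 250, 241, 247, 242, 240, 241, 237, 239, 244]
0.04 (np.int64(320), np.int64(129)) [304, 304, 315, 330, 382, 453, 521, 556, 545, 505, 450, 428, 423, 429, 486, 556, 555, 488, 412, 341, 273, 250, 264, 269, 258, 248, 242, 242, 243]
old pail (np.int64(224), np.int64(203)) 1.0 [17. 96. 45.]
hung pail (np.int64(337), np.int64(215)) 0.0 [64. 69. 73.]
spool (np.int64(267), np.int64(218)) 0.0 [70. 76. 78.]
small (np.int64(211), np.int64(259)) 0.0 [103. 108. 116.]
jar (np.int64(270), np.int64(169)) 0.0 [25. 95. 48.]
```

```bash
python3 -c "
from rig import arm
arm.sign_off(); print(arm.current_t())"
```

```text
the job is handed in; nothing more can be done
the job is handed in; nothing more can be done
```

I stood the handle upright with the pail on the bench, carried the pail to the scale, and hung it with the bar in the hook. I handed the job in at about 65 s of the 72 s allowed. No verdict was reported.

**What went wrong on the way:**
- **First try at the handle:** it missed. The real fingertips end about 25 mm short of the reported TCP. The pail did not move measurably; the second try went 20 mm deeper and worked.
- **Lining the bar up in the hook:** I over-corrected sideways, and side forces on the gripper reached about 6 N before I eased them off.

**Loading:** the pail weighed about 5.15 N. I lowered it in steps at about 14 mm/s until the vertical force on the tool was about 0 N (−0.01 N), then let go and backed away. About 1.9 N of sideways force along the bar was still there when I let go.

**Last checks:**
- **Bar in the hook:** it appears where it should with the hook sunk about 40 mm, within about a pixel of the predicted position.
- **Stillness:** two wrist pictures about 1.2 s apart showed no difference. An earlier pair, 0.3 s apart, differed by 32 pixels. I did not look into why.
- **Other things on the bench:** the old pail spot is empty, and the spool and the small pail looked unchanged from above. I did not check the jar (my check point missed it) or the remaining items one by one.
- **Limits of these checks:** I had used all 12 picture views, so they were done by pixel numbers, not by eye. I had no direct reading of the scale arm's speed.

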